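Seat a thread pitch comb in a fruit press spindle

ROBOT

A 7-joint arm with a two-finger parallel gripper is mounted at the origin on the work surface. World frame = base frame: x ahead of the robot, y to its left, z up, the work surface at z = 0. Lengths are in m, angles in rad, forces in N, time in s.
With the tool pointing down it reaches from about 0.35 to 0.9 m from the base axis. Payload 8.1 kg.
Tool frame: the origin (TCP) lies midway between the tips of the shut fingers; the grasp point (between the pads) lies 19 mm behind it; z points along the fingers, y is the line along which they close (so a half turn about z gives the same grasp; the last joint's range is limited). The gripper opens to 92 mm and grips with 3 to 60 N. Pads are 19 mm wide; open, the fingers measure 130 mm over their backs; the gripper's body (75 mm by 190 mm) begins 47 mm behind the grasp point.
Start: joints at [1.077, 0.434, 0.025, 1.573, -0.012, 1.134, -0.075], TCP at [0.238, -0.578, 0.227] pointing down, gripper open.
Joint ranges: [-2.62, 2.62], [-0.44, 2.09], [-1.27, 1.32], [0.08, 2.57], [-1.32, 4.46], [0.12, 2], [-2.74, 2.74]. Speed limits (rad/s): [2.22, 2.22, 3.01, 3.01, 3.14, 3.14, 3.14].

INTERFACE

Orientations are given as a rotation vector (axis times angle).
In Python, from cell import readout, get_image, calibration, ticket gives the robot as it stands. The module is installed in compiled form; this text tells all that it offers.
- The arm moves only by the tool move_arm, never from a script. Its argument "series" is a list of rows, each a list of 6 numbers: the shift along the world's x, y, z as a fraction of full scale, then the turn, a rotation vector about the world's x, y, z as a fraction of full scale. A call has 1 to 5 rows; each row is the pose to reach, as a shift and turn from the pose commanded when the call began; what a row does not reach only later rows make up. Full scale, the value 1, is 0.75 m for a shift and 60 degrees for a turn. A row lasts 1/10 s, in which the tool goes at most 50 mm and 8.59 degrees, less where a joint would pass 70% of its speed; a pose out of reach is approached as far as the arm can. A call with a number of a shift or a turn outside -1 to 1 is refused whole. A call with a gripper value outside its range is refused whole. "claw" is the opening, from -1 (shut) to 1 (fully open), so that 0 is half open, set as the call begins (left out, the last holds). The fingers move at their own pace and stop on an object; "squeeze" is the grip in N (left out, the last holds). Time passes only in rows, so rows that repeat a pose let the fingers close. It gives the time, the measured TCP pose, the force, the opening and the grip force at its end, in the units of the state.
- readout.observe(): the state, without advancing time (a new reading comes with each control period).
- get_image(name): name is "scene" or "top" or "wrist"; returns (picture, depth): 384x512x3 uint8, red, green, blue; 384x512 float32, m along the optical axis (not along the pixel's ray), 0 where there is no reading.
- calibration(name): a dict with "fx", "fy", "cx", "cy" (pixels), "view" (4x4, takes a point from world to camera coordinates); the wrist camera has in their place "mount" (4x4, takes a point from camera to tool coordinates, whose origin is the TCP and whose axes are the flange's). Camera axes: x right, y down, z forward; pixel columns grow to the right and rows downward; lengths in m; the calibration is good to about 2 mm. A picture is of the moment at which its call begins: read the wrist's pose just before it. calibration takes no time and is no camera call.
- ticket.sign_off(): hands the job in; it is judged then, once.
The state is a dict: "clock": time; "joints": joint angles; "dq": joint speeds; "joint_efforts": joint torques, N m; "position": TCP position; "ee_rot": TCP orientation; "force": force on the tool from outside, world axes, zero at the start; "ft_torque": the same for the moment, N m; "width": opening from 0.0 (shut) to 1.0 (fully open); "gripper_force": force on a finger pad.
Only numpy, scipy, OpenCV 4.12 (cv2) and the standard library are available. Lean on these libraries where they do the work, as an engineer would, in place of code of your own. Each camera call takes 0.05 s, during which the arm holds its last target. There are 200 camera calls.

TASK

Check the pitch of the white fruit press spindle with the yellow comb leaf: lay the leaf flat on the stand's ledge, teeth towards the spindle, near the middle of the thread, and work it gently along until its teeth drop fully home between the turns. Keep it pressed home squarely with a light push of about 5 N for a good second to be sure that it sits flat against the thread without rocking, then let go and leave it seated there. Never force it against the thread, and leave everything else on the counter where it is.

Things in the scene. Friction and masses are not known exactly. Their poses are not given: they have to be found in the camera images.
- leaf: Yellow plastic thread pitch comb, loose, about 60 g: a flat plate 8 mm thick, 54 mm long (y), with an upright grip block on top. Origin on the plate's underside below the grip block; z up, x towards the teeth, y along their row. The plate spans x -14 to 27.4 mm, the teeth go on to x = 32 mm. It starts flat on the counter, teeth roughly away from the robot.
- leaf_grip (a point): Middle of the yellow leaf's black grip block, 26 mm above the leaf's origin. The block measures 14 mm in the leaf's x, 30 mm in its y, and stands from z = 8 to z = 44 mm above the underside.
- leaf_tips (a point): Middle of the line of the yellow leaf's tooth tips at half the plate's thickness: x = 32 mm, z = 4 mm from the leaf's origin. Five tapered teeth at y = -20, -10, 0, 10, 20 mm, tips 2.8 mm wide, flanks 14 degrees off x, 5.1 mm wide at the root, 4.6 mm long.
- leaf_blue: A second comb leaf, blue, same size and grip block but with three teeth at 15 mm pitch, which does not fit; loose, a bystander. It may lie on either side of the yellow one.
- stand: Fixed wooden stand that holds the spindle, 145 mm (x) by 200 mm (y), z up. Origin at the counter's height. The spindle's axis runs along its y at x = 45 mm, z = 26 mm. Clamp blocks with steel caps, up to z = 59 mm, hold the spindle's ends: y 78 to 94 mm either side, x 23 to 67 mm.
- ledge (a point): Middle of the top of the stand's flat wooden ledge on which the leaf is to lie: x = -24 mm, z = 22 mm from the stand's origin. The ledge is 92 mm (stand's x) by 140 mm (y) and ends 23 mm short of the spindle's axis, so that the teeth reach out over its edge. A leaf lying on it has its mid-thickness at the axis's height.
- spindle: White plastic spindle clamped in the stand; it neither turns nor slides. Origin on its axis at mid-length; y along the axis, z up, -x towards the ledge. Core 28 mm, crests 36 mm in diameter. A leaf that is home has its tooth tips on the core, 14 mm from the axis; one that stands on the crests has them 18 mm from it.
- thread_mid (a point): The same point as the spindle's origin, near the middle of its thread. Pitch 10 mm; crests 4 mm wide, gaps 6 mm wide at the crests and 4 mm at the core, flanks 14 degrees. The thread covers at least 55 mm either way along the axis. Where the turns lie along the axis differs every time and does not follow from any listed pose: it must be felt or seen.
- cup: Red ceramic cup, 76 mm in diameter, 90 mm high, standing on the coaster; bystander. Origin under its middle.
- coaster: Round dark wooden coaster, 96 mm in diameter, 9 mm thick; bystander. Origin under its middle.
- marker: Green whiteboard marker lying on the counter, 130 mm long (x), 17 mm thick; bystander. Origin under its middle.
- pencil_case: Blue plastic pencil case with a clear lid and a steel latch, 77 mm (x) by 202 mm (y) by 35 mm high; bystander. Origin under its middle.
- nut: White plastic ring nut of the press, 60 mm in diameter, 26 mm high, lying flat; bystander. Origin under its middle.
- organiser: Black plastic desk organiser with a small drawer and pen compartments, fixed, 140 mm (x) by 180 mm (y) by 130 mm high, pens up to 205 mm; bystander. Origin under its middle.
Things that resemble listed ones, but are neither listed nor needed, are in the scene too. There is more than one size of the leaf; the job needs the middle-sized.

How it is judged:
On the way:
1. the yellow leaf, flat on the ledge and fully home in the thread, is kept pressed against the spindle with more than 2 N (x of leaf_tips in the frame of spindle above -0.0155 m and y of leaf_tips in the frame of spindle between -0.025 and 0.025 m and z of leaf_tips in the frame of spindle below 0.003 m and angle between the y axis of leaf and the y axis of spindle, either way round below 0.04 rad and contact force between leaf and spindle above 2 N), for 0.7 s.
At the end, for the whole second after the job is handed in: The yellow leaf lies flat on the ledge (within 0.04 rad and 3 mm), at rest and released, its row of teeth parallel to the spindle within 0.04 rad, the middle of its tooth tips within 15.5 mm of the spindle's axis line (home is 14 mm) and within 25 mm of mid-length along the axis (x of leaf_tips in the frame of spindle between -0.0155 and -0.012 m and y of leaf_tips in the frame of spindle between -0.025 and 0.025 m and z of leaf_tips in the frame of spindle between -0.003 and 0.003 m and angle between the y axis of leaf and the y axis of spindle, either way round below 0.04 rad and angle between leaf's own z axis and vertical below 0.04 rad and linear speed of leaf below 0.01 m/s); the robot touches nothing.
It fails at once if the thread is pressed with more than 25 N (contact force between anything else and spindle above 25 N).
It fails at once if the blue leaf is moved by more than 20 mm (distance of leaf_blue from where it was at the start of the episode above 0.02 m).
It fails at once if a bystander is moved by more than 20 mm (distance of any of cup, coaster, marker, pencil_case, nut from where it was at the start of the episode above 0.02 m).
It fails at once if the cup is tipped (angle between cup's own z axis and vertical above 0.35 rad).
It also fails if it takes over 69 s, if anything falls off the work surface, if the arm or the gripper's body presses on something with over 40 N, if the wrist force passes 120 N, or if a joint passes its speed limit or range.

## Working session

There is one attempt and no reset: what is moved stays moved. The work goes in short steps, Python scripts to look and compute and a tool call to move; the robot and the scene stay as the last step left them, time stands still between calls to the robot, and variables do not carry over. Pictures are saved under pics/ and viewed, at most 10 in all, crops included, and the job is handed in when it is done.

Besides the shell and the picture viewer there is one more tool, called as name(argument=value, ...) on one line, values as JSON. move_arm: Moves the arm, as the interface text tells. Shift numbers are shares of 0.75 m and turn numbers shares of 60 degrees, none past 1 either way. Its arguments: {"type":"object","properties":{"series":{"type":"array"},"claw":{"type":"number"},"squeeze":{"type":"number"}},"required":["series"]}

```bash
mkdir -p pics
cat > h.py <<'E'
import numpy as np, cv2
from scipy.spatial.transform import Rotation as R
from cell import readout, get_image, calibration, ticket
def shot(n,tag):
    s=readout.observe(); im,d=get_image(n); c=calibration(n)
    if n=="wrist":
        T=np.eye(4);T[:3,:3]=R.from_rotvec(s["ee_rot"]).as_matrix();T[:3,3]=s["position"]
        V=np.linalg.inv(T@c["mount"])
    else: V=np.array(c["view"])
    np.savez(f"{tag}.npz",im=im,d=d,V=V,K=np.array([c["fx"],c["fy"],c["cx"],c["cy"]]))
    cv2.imwrite(f"pics/{tag}.png",cv2.cvtColor(im,cv2.COLOR_RGB2BGR)); return im,d
def ld(tag): return np.load(f"{tag}.npz")
def bydepth(z,u,v):
    K=z["K"];d=z["d"][int(round(v)),int(round(u))]
    p=np.array([(u-K[2])/K[0]*d,(v-K[3])/K[1]*d,d,1]);return (np.linalg.inv(z["V"])@p)[:3]
def atz(z,u,v,h):
    K=z["K"];I=np.linalg.inv(z["V"]);r=I[:3,:3]@np.array([(u-K[2])/K[0],(v-K[3])/K[1],1]);o=I[:3,3]
    return o+r*(h-o[2])/r[2]
def proj(z,P):
    K=z["K"];p=z["V"]@np.append(P,1);return K[0]*p[0]/p[2]+K[2],K[1]*p[1]/p[2]+K[3]
def crop(tag,x0,y0,x1,y1,out,w=800):
    im=ld(tag)["im"][y0:y1,x0:x1];f=min(800/(x1-x0),600/(y1-y0))
    cv2.imwrite(f"pics/{out}.png",cv2.cvtColor(cv2.resize(im,None,fx=f,fy=f,interpolation=cv2.INTER_CUBIC),cv2.COLOR_RGB2BGR));print("scale",f)
E
python3 - <<'E'
from h import *
s=readout.observe();print(s)
a,_=shot("top","top0");b,_=shot("scene","sc0")
cv2.imwrite("pics/both.png",cv2.cvtColor(np.vstack([cv2.resize(a,(400,300)),cv2.resize(b,(400,300))]),cv2.COLOR_RGB2BGR))
E
```

```text
{'clock': 0.0, 'joints': array([ 1.0774128 ,  0.43520674,  0.02495635,  1.57412655, -0.01159578,
        1.13400195, -0.07507433]), 'dq': array([ 0.00102267, -0.00128551, -0.00075953,  0.0023115 , -0.00022979,
       -0.00027126,  0.00028284]), 'joint_efforts': array([-3.10181713e-04, -6.67841792e+01,  9.84654464e-01, -3.14451635e+01,
       -6.05817069e-02,  4.27524000e-02,  9.65462914e-05]), 'position': array([ 0.23782177, -0.57741086,  0.22594349]), 'ee_rot': array([-3.08031717e+00, -6.09602639e-01,  7.02597621e-04]), 'force': array([-0.98486257, -0.70141511,  0.25353071]), 'ft_torque': array([-0.0243666 ,  0.00460079, -0.03073667]), 'gripper_force': 0.0, 'width': 1.0011276977237584}
```

View pics/top0.png

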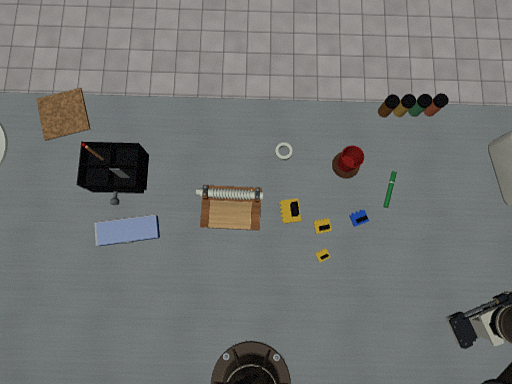

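View pics/sc0.png

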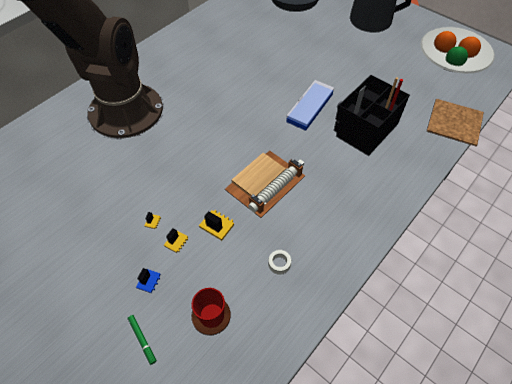

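The top view shows the stand at (231,207) and three yellow leaves, at (290,210) large, (323,226) middle and (323,256) small. The blue leaf is at (360,218). In the scene view the middle leaf is at (175,239), which agrees.

Run:
```python
from h import *
t=ld("top0");s=ld("sc0")
print("K",t["K"], np.linalg.inv(t["V"])[:3,3])
for n,z,u,v in [("mid",t,323,226),("mid",s,173,236),("big",t,290,210),("small",t,323,256),("blue",t,360,218),("stand ledge",t,231,213),("spL",t,205,192),("spR",t,260,194),("ledge s",s,258,174)]:
    print(n,bydepth(z,u,v).round(4))
# yellow blobs sizes
for z in (t,s):
    hsv=cv2.cvtColor(z["im"],cv2.COLOR_RGB2HSV);m=cv2.inRange(hsv,(20,150,100),(32,255,255))
    n,l,st,c=cv2.connectedComponentsWithStats(m)
    for i in range(1,n):
        if st[i,4]>20: print(st[i],c[i].round(1),bydepth(z,*c[i]).round(4), cv2.minAreaRect(np.argwhere(l==i)[:,::-1].astype(np.float32)))
```

```text
K [395.11916212 395.11916212 255.64085432 192.15969949] [0.34248943 0.01334083 1.32509986]
mid [ 0.4879 -0.2238  0.0454]
mid [ 0.4943 -0.2308  0.0376]
big [ 0.5441 -0.12    0.0056]
small [ 0.3918 -0.2248  0.0333]
blue [ 0.5173 -0.3465  0.0421]
stand ledge [0.5271 0.078  0.0207]
spL [0.5899 0.1638 0.0528]
spR [ 0.5901 -0.0168  0.0395]
ledge s [0.5251 0.0794 0.0238]
[394 103  11  12  39] [398.4 109. ] [ 0.8991 -0.4893  0.0486] ((397.8196105957031, 108.98360443115234), (6.4018449783325195, 11.011171340942383), 50.19443130493164)
[279 199  22  24 289] [288.2 211.3] [ 0.5391 -0.1137  0.0073] ((289.50341796875, 210.52899169921875), (22.31667709350586, 19.103544235229492), 83.2901611328125)
[314 218  18  16 148] [321.7 225. ] [ 0.4956 -0.2268  0.0058] ((322.2760009765625, 225.2680206298828), (12.969196319580078, 15.831363677978516), 79.69515228271484)
[316 249  14  13  88] [321.9 254.5] [ 0.3979 -0.2273  0.0012] ((322.3999938964844, 254.80001831054688), (8.944271087646484, 11.62755298614502), 63.43495178222656)
[199 210  35  29 332] [218.4 225.4] [ 0.5679 -0.1324  0.0479] ((216.45506286621094, 223.471923828125), (27.983943939208984, 22.365957260131836), 32.0053825378418)
[145 215  16  13 108] [153.2 221.7] [ 0.4032 -0.2284  0.0069] ((153.25, 221.75001525878906), (9.899494171142578, 16.263456344604492), 45.0)
[164 231  24  21 206] [176.8 242.2] [ 0.5006 -0.2296  0.0079] ((176.50001525878906, 241.50003051757812), (14.142135620117188, 22.62741470336914), 45.0)
```

move_arm(series=[[0.07, 0.12, 0.01, 0, 0, -0.08], [0.13, 0.24, 0.02, 0, 0, -0.16], [0.17, 0.28, 0.03, 0, 0, -0.24], [0.2, 0.32, 0.03, 0, 0, -0.3], [0.2, 0.32, 0.03, 0, 0, -0.37]], claw=0.2)

```text
clock: 0.6
position: [0.3696, -0.3643, 0.2467]
ee_rot: [-3.142, -0.0, 0.0]
force: [1.3, 0.2, 0.5]
width: 0.626
gripper_force: 0.0
```

move_arm(series=[[0.03, 0.06, 0, 0, 0, 0], [0.06, 0.12, 0, 0, 0, 0], [0.09, 0.18, 0, 0, 0, 0], [0.09, 0.18, 0, 0, 0, 0], [0.09, 0.18, 0, 0, 0, 0]])

```text
clock: 1.1
position: [0.4369, -0.2299, 0.2465]
ee_rot: [-3.141, -0.011, 0.001]
force: [-0.9, -0.1, -0.3]
width: 0.6
gripper_force: 0.0
```

Run:
```python
from h import *
shot("wrist","w1");print(calibration("wrist"))
```

```text
{'fx': 301.0620693793966, 'fy': 301.0620693793966, 'cx': 260.2170511486588, 'cy': 189.02950993780306, 'mount': array([[ 1.06870897e-03, -9.68569565e-01, -2.48740538e-01,
         6.63462088e-02],
       [ 9.99999152e-01,  8.49922605e-04,  9.86967763e-04,
        -1.50922131e-04],
       [-7.44536731e-04, -2.48741382e-01,  9.68569652e-01,
        -1.57658242e-01],
       [ 0.00000000e+00,  0.00000000e+00,  0.00000000e+00,
         1.00000000e+00]])}
```

View pics/w1.png

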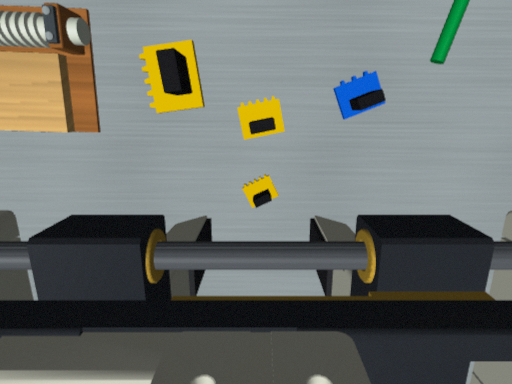

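The wrist view shows the middle leaf with its plate at (261,118), its block at (262,126) and its teeth pointing up (+x). The blue leaf is at (360,95).

```bash
cat >> h.py <<'E'
def leaf(tag,near,zt=0.008):
    """yellow plate outline points back-projected to height zt; returns world pts (all mask px)"""
    z=ld(tag);hsv=cv2.cvtColor(z["im"],cv2.COLOR_RGB2HSV);m=cv2.inRange(hsv,(20,120,80),(34,255,255))
    n,l,st,c=cv2.connectedComponentsWithStats(m)
    i=min((i for i in range(1,n) if st[i,4]>100),key=lambda i:np.hypot(*(c[i]-near)))
    return np.array([atz(z,u,v,zt)[:2] for v,u in np.argwhere(l==i)])
def block(tag,near,r,zlo,zhi):
    z=ld(tag);P=[]
    for v in range(near[1]-r,near[1]+r):
        for u in range(near[0]-r,near[0]+r):
            p=bydepth(z,u,v)
            if zlo<p[2]<zhi:P.append(p)
    return np.array(P)
E
python3 - <<'E'
from h import *
def rect(P):
    (c,(w,h),a)=cv2.minAreaRect((P*1000).astype(np.float32));return np.round(c,1),round(w,1),round(h,1),round(a,1)
print("plate",rect(leaf("w1",(261,115))))
B=block("w1",(262,125),20,0.035,0.06);print("block",rect(B[:,:2]),np.median(B[:,2]),len(B))
z=ld("w1");print("counter",bydepth(z,300,170))
B=block("top0",(322,225),10,0.03,0.06);print("block top",rect(B[:,:2]),np.median(B[:,2]),len(B))
# stand from top+wrist : wood mask by depth at ledge
t=ld("top0")
m=(0,0)
P=np.array([bydepth(t,u,v) for v in range(180,235) for u in range(190,270)])
L=P[(P[:,2]>.012)&(P[:,2]<.07)]
print("stand",rect(L[:,:2]))
L=P[(P[:,2]>.05)&(P[:,2]<.07)];print("caps",[ (rect(q[:,:2]),len(q),np.median(q[:,2])) for q in (L[L[:,1]>.08],L[L[:,1]<.08])])
E
```

```text
plate (array([ 496.3, -229.8]), 45.4, 53.9, 11.7)
block (array([ 487. , -231.9]), 14.0, 29.9, 12.0) 0.0437625686438563 314
counter [ 4.26585221e-01 -2.84404301e-01 -1.99453577e-05]
block top (array([ 485.1, -229.7]), 13.4, 30.0, 12.3) 0.04240168244059328 43
stand (array([544.1,  87.9]), 221.1, 136.9, 87.7)
caps [((array([593.3, 165.8]), 14.1, 40.1, 86.5), 48, np.float64(0.05481386738205063)), ((array([588.9,  -6.6]), 36.6, 13.2, 0.8), 44, np.float64(0.055704153206117546))]
```

move_arm(series=[[0.03, 0, -0.05, 0, 0, 0.1], [0.067, -0.003, -0.11, 0, 0, 0.193], [0.067, -0.003, -0.17, 0, 0, 0.193], [0.067, -0.003, -0.23, 0, 0, 0.193], [0.067, -0.003, -0.23, 0, 0, 0.193]])

```text
clock: 1.65
position: [0.4819, -0.2338, 0.0689]
ee_rot: [-3.121, -0.318, 0.016]
force: [-0.6, 0.5, -0.8]
width: 0.6
gripper_force: 0.0
```

move_arm(series=[[0, 0, -0.03, 0, 0, 0], [0, 0, -0.06, 0, 0, 0], [0, 0, -0.083, 0, 0, 0], [0, 0, -0.083, 0, 0, 0], [0, 0, -0.083, 0, 0, 0]])

```text
clock: 2.15
position: [0.4873, -0.2347, 0.0136]
ee_rot: [3.124, 0.32, 0.002]
force: [-0.4, -1.0, 0.4]
width: 0.597
gripper_force: 0.0
```

move_arm(series=[[0, 0.003, 0, 0, 0, 0], [0, 0.003, -0.001, 0, 0, 0], [0, 0.003, -0.001, 0, 0, 0], [0, 0.003, -0.001, 0, 0, 0], [0, 0.003, -0.001, 0, 0, 0]], claw=-0.6, squeeze=20)

```text
clock: 2.65
position: [0.4871, -0.2313, 0.0117]
ee_rot: [3.125, 0.322, 0.001]
force: [-0.1, 0.0, 6.6]
width: 0.325
gripper_force: 20.0
```

move_arm(series=[[0, 0, 0, 0, 0, 0], [0, 0, 0.03, 0, 0, 0], [0, 0, 0.08, 0, 0, 0], [0, 0, 0.14, 0, 0, 0], [0, 0, 0.14, 0, 0, 0]])

```text
clock: 3.15
position: [0.4901, -0.2324, 0.1215]
ee_rot: [3.121, 0.321, 0.013]
force: [1.4, -1.0, -1.1]
width: 0.326
gripper_force: 20.0
```

move_arm(series=[[0, 0.06, 0.02, 0, 0, -0.06], [0, 0.12, 0.02, 0, 0, -0.12], [0, 0.18, 0.02, 0, 0, -0.18], [0, 0.24, 0.02, 0, 0, -0.225], [0, 0.3, 0.02, 0, 0, -0.225]])

```text
clock: 3.65
position: [0.4862, -0.0045, 0.1308]
ee_rot: [3.141, -0.05, -0.0]
force: [1.5, -0.0, 0.2]
width: 0.323
gripper_force: 20.0
```

move_arm(series=[[0.005, 0.05, 0, 0, 0, 0], [0.01, 0.1, 0, 0, 0, 0], [0.01, 0.115, 0, 0, 0, 0], [0.01, 0.115, 0, 0, 0, 0], [0.01, 0.115, 0, 0, 0, 0]])

```text
clock: 4.15
position: [0.494, 0.0788, 0.1308]
ee_rot: [3.14, -0.048, -0.001]
force: [-0.2, -0.9, -1.6]
width: 0.33
gripper_force: 20.0
```

Run:
```python
from h import *
shot("wrist","w2");print(readout.observe()["position"])
```

```text
[0.49401723 0.07821904 0.13080277]
```

View pics/w2.png

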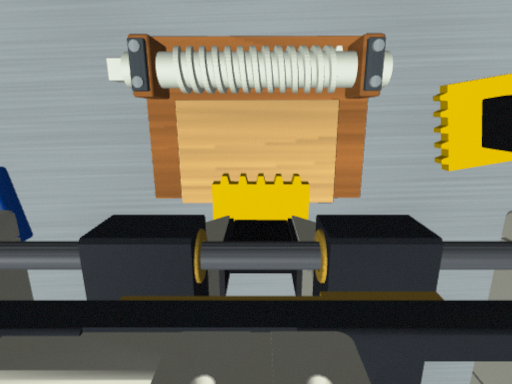

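The thread runs from (160,68) to (355,68), with cap centres near (138,65) and (374,63). The held leaf's teeth are at v≈178, u 225–300, so it is well held. I'll enlarge this to read the crests.

Run:
```python
from h import *
z=ld("w2")
def rect(P):
    (c,(w,h),a)=cv2.minAreaRect((P*1000).astype(np.float32));return np.round(c,1),round(w,1),round(h,1),round(a,1)
P=np.array([bydepth(z,u,v) for v in range(30,205) for u in range(100,400)])
# far steel caps
L=P[(P[:,2]>.054)&(P[:,2]<.066)]
for q in (L[L[:,1]>.08],L[L[:,1]<.08]): print("cap",rect(q[:,:2]),np.median(q[:,2]),len(q))
L=P[(P[:,2]>.02)&(P[:,2]<.024)&(P[:,0]<.57)];print("ledge",rect(L[:,:2]),np.median(L[:,2]))
L=P[(P[:,2]>.038)&(P[:,2]<.05)&(abs(P[:,1]-.08)<.06)];print("thread top",L.mean(0),np.percentile(L[:,2],[50,99]))
T=leaf("w2",(261,195),.131-.0117+.008);print("leaf",rect(T), T.max(0))
crop("w2",130,30,390,220,"c2")
```

```text
cap (array([595.5, 164.1]), 12.4, 35.9, 88.3) 0.055989448509941725 902
cap (array([590.9,  -7.1]), 12.6, 35.4, 88.0) 0.056134212219680873 890
ledge (array([524.9,  69.3]), 162.4, 93.1, 88.8) 0.021798620441552563
thread top [0.59310623 0.08013147 0.04107129] [0.04086137 0.0447302 ]
leaf (array([514.2,  72.1]), 66.9, 27.2, 88.3) [0.52856868 0.10559559]
scale 3.076923076923077
```

View pics/c2.png

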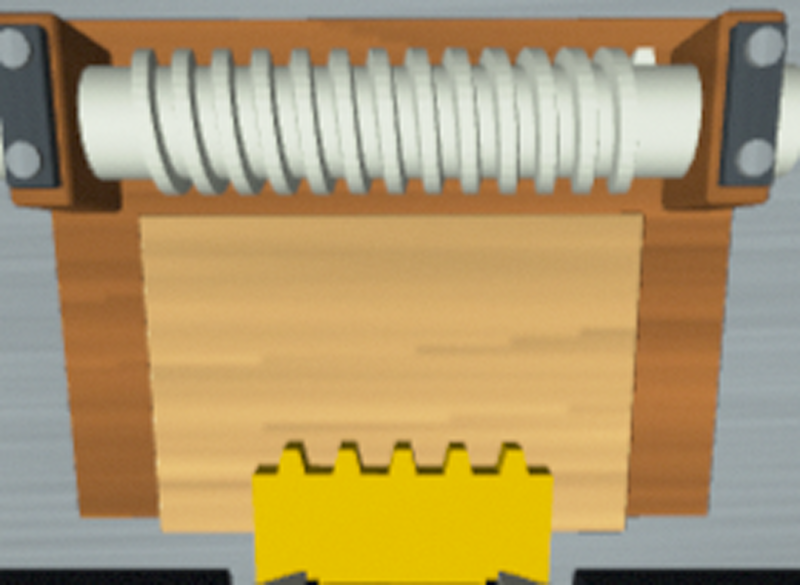

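Crop: crests at the near (−x) silhouette sit at x≈178…620 about 37 px apart on row 188. Tooth tips are at x≈293, 348, 403, 457 and 511 on row 443.

Run:
```python
from h import *
z=ld("w2");f=3.0769
C=np.array([atz(z,130+x/f,30+188/f,.026) for x in (320,357,395,432,470,507)]);print("crest",C.round(4))
T=np.array([atz(z,130+x/f,30+444/f,.1275) for x in (293,348,403,457,511)]);print("tips",T.round(4))
# stand y coordinate (yaw -1.54deg)
a=np.radians(-1.54);ey=np.array([-np.sin(a),np.cos(a)])
sy=lambda P:(P[:,:2]-[.5932,.0785])@ey*1000
print(sy(C),sy(T))
```

```text
crest [[0.5774 0.0978 0.026 ]
 [0.5771 0.0879 0.026 ]
 [0.5768 0.0776 0.026 ]
 [0.5765 0.0676 0.026 ]
 [0.5762 0.0574 0.026 ]
 [0.5759 0.0474 0.026 ]]
tips [[0.5279 0.0968 0.1275]
 [0.5276 0.0871 0.1275]
 [0.5273 0.0773 0.1275]
 [0.527  0.0678 0.1275]
 [0.5267 0.0582 0.1275]]
[ 18.90145198   8.91910621  -1.33443917 -11.31952416 -21.57588339
 -31.56370874] [ 16.5238112    6.78693725  -2.95203369 -12.51597321 -22.08193545]
```

move_arm(series=[[0, 0.009, -0.04, 0, 0, 0], [0.02, 0.009, -0.08, 0, 0, 0], [0.049, 0.009, -0.105, 0, 0, 0], [0.049, 0.009, -0.115, 0, 0, 0], [0.049, 0.009, -0.121, 0, 0, 0]])

```text
clock: 4.7
position: [0.5306, 0.0849, 0.0394]
ee_rot: [3.14, -0.052, -0.003]
force: [0.3, 0.5, 0.1]
width: 0.329
gripper_force: 20.0
```

move_arm(series=[[0, 0, 0, 0, 0, 0], [0, 0, 0, 0, 0, 0]])

```text
clock: 4.9
position: [0.5307, 0.0864, 0.0411]
ee_rot: [3.141, -0.048, 0.0]
force: [0.3, 0.1, -0.4]
width: 0.325
gripper_force: 20.0
```

Run:
```python
from h import *
print({k:np.round(v,4) for k,v in readout.observe().items() if k in("position","ee_rot","force")})
shot("wrist","w3");crop("w3",160,20,360,170,"c3")
```

```text
{'position': array([0.5307, 0.0864, 0.0411]), 'ee_rot': array([ 3.1411e+00, -4.8300e-02,  5.0000e-04]), 'force': array([ 0.2513,  0.1357, -0.3798])}
scale 4.0
```

View pics/c3.png

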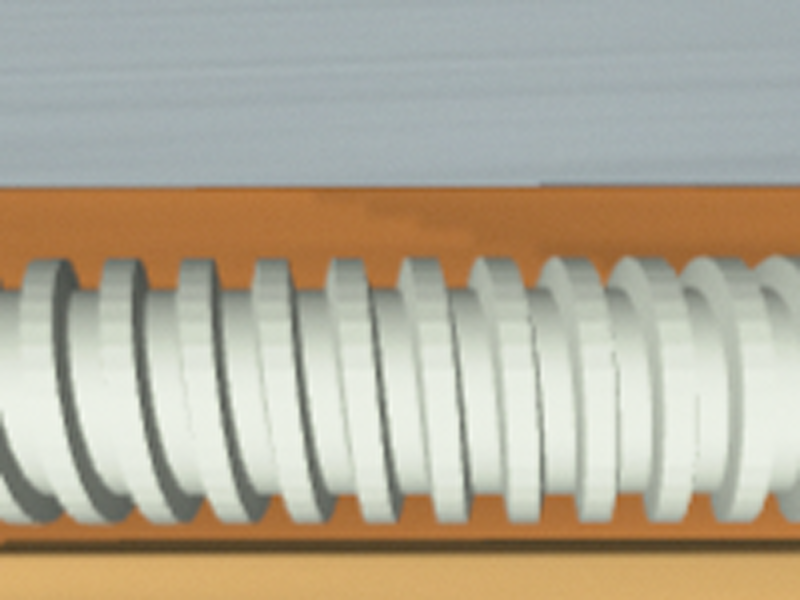

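Crests on the near silhouette are at crop x≈310, 380, 452, 525 and 598, row 518. Next I'll crop the part with the teeth.

Run:
```python
from h import *
crop("w3",190,120,350,230,"c3b")
```

```text
scale 5.0
```

View pics/c3b.png

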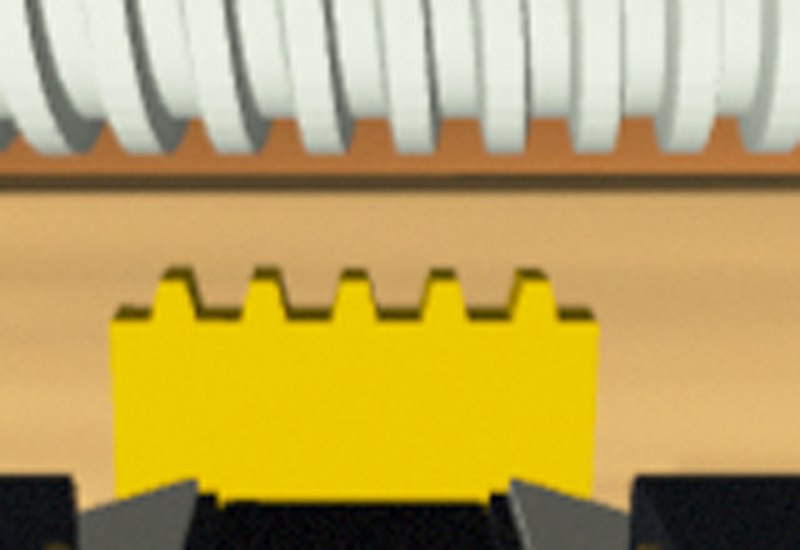

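Run:
```python
from h import *
z=ld("w3")
C=np.array([atz(z,190+x/5,120+150/5,.026) for x in (237,325,413,505,595)])
T=np.array([atz(z,190+x/5,120+281/5,.0374) for x in (175,264,354,442,534)])
Tb=np.array([atz(z,190+x/5,120+270/5,.0294) for x in (180,269,354,440,528)])
print(C.round(4));print(T.round(4));print(Tb.round(4))
ey=np.array([.0285,1]);
for q in(C,T,Tb):print(((q[:,:2]-[.593,.0785])@ey*1e3).round(2))
for v in (60,100): print(bydepth(z,330,v))
```

```text
[[0.5762 0.0981 0.026 ]
 [0.5759 0.088  0.026 ]
 [0.5756 0.0779 0.026 ]
 [0.5753 0.0674 0.026 ]
 [0.575  0.057  0.026 ]]
[[0.5635 0.1047 0.0374]
 [0.5632 0.0949 0.0374]
 [0.5629 0.0851 0.0374]
 [0.5626 0.0754 0.0374]
 [0.5623 0.0654 0.0374]]
[[0.5631 0.105  0.0294]
 [0.5628 0.0948 0.0294]
 [0.5625 0.0851 0.0294]
 [0.5622 0.0752 0.0294]
 [0.5619 0.0651 0.0294]]
[ 19.1    9.    -1.09 -11.65 -21.97]
[ 25.32  15.57   5.72  -3.92 -14.  ]
[ 25.65  15.45   5.7   -4.17 -14.27]
[ 0.62667655  0.04040845 -0.00085421]
[0.60171204 0.04921363 0.04135196]
```

move_arm(series=[[0, -0.0025, -0.004, 0, 0, 0], [0, -0.0025, -0.008, 0, 0, 0], [0, -0.0025, -0.009, 0, 0, 0], [0, -0.0025, -0.009, 0, 0, 0], [0, -0.0025, -0.009, 0, 0, 0]])

```text
clock: 5.45
position: [0.531, 0.0849, 0.0338]
ee_rot: [3.141, -0.048, -0.0]
force: [-0.9, -1.1, 1.8]
width: 0.325
gripper_force: 20.0
```

Run:
```python
from h import *
print({k:np.round(v,4) for k,v in readout.observe().items() if k in("position","ee_rot","force")})
```

```text
{'position': array([0.531 , 0.0849, 0.0338]), 'ee_rot': array([ 3.1411e+00, -4.7500e-02, -1.0000e-04]), 'force': array([-0.884 , -1.1045,  1.8324])}
```

move_arm(series=[[0.004, 0, -0.001, 0, 0, 0], [0.008, 0, -0.001, 0, 0, 0], [0.008, 0, -0.001, 0, 0, 0]])

```text
clock: 5.75
position: [0.5365, 0.0851, 0.0334]
ee_rot: [3.141, -0.047, -0.002]
force: [-4.6, -0.7, 10.5]
width: 0.323
gripper_force: 20.0
```

move_arm(series=[[0.004, -0.0004, 0, 0, 0, 0], [0.004, -0.0004, 0, 0, 0, 0], [0.004, -0.0004, 0, 0, 0, 0]])

```text
clock: 6.05
position: [0.5395, 0.085, 0.0334]
ee_rot: [-3.141, 0.047, 0.001]
force: [-4.1, 0.1, 10.1]
width: 0.327
gripper_force: 20.0
```

move_arm(series=[[0.001, -0.001, 0.0006, 0, 0, 0], [0.004, -0.0012, 0.0006, 0, 0, 0], [0.004, -0.0012, 0.0006, 0, 0, 0]])

```text
clock: 6.35
position: [0.5434, 0.0837, 0.0334]
ee_rot: [-3.141, 0.048, -0.0]
force: [-0.8, -0.4, 2.9]
width: 0.326
gripper_force: 20.0
```

Run:
```python
from h import *
s=readout.observe();print(s["position"],s["force"])
shot("wrist","w4");crop("w4",190,120,350,230,"c4")
```

```text
[0.54341421 0.08373875 0.03341265] [-0.84213532 -0.41944788  2.86958464]
scale 5.0
```

View pics/c4.png

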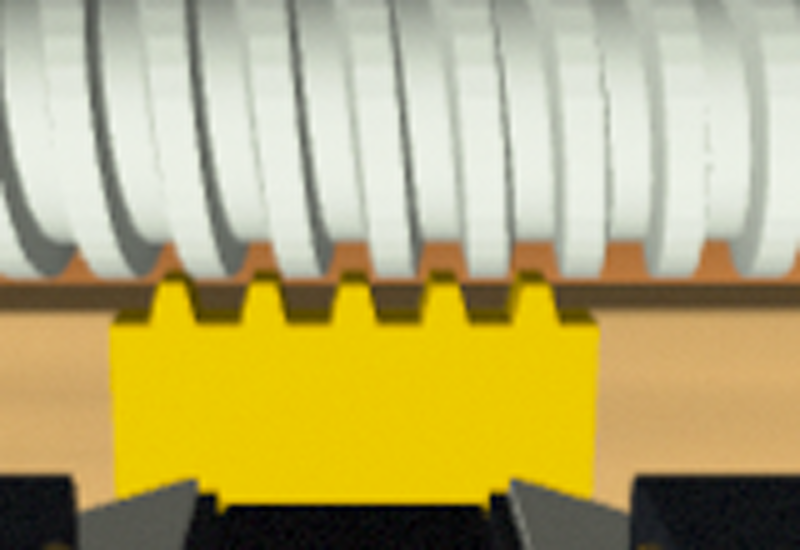

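The teeth line up with the gaps: the middle tip is at x≈353 and its gap at ≈350. I'll advance slowly and watch the force.

move_arm(series=[[0.001, 0, 0, 0, 0, 0], [0.002, 0, 0, 0, 0, 0], [0.002, 0, 0, 0, 0, 0]])

```text
clock: 6.7
position: [0.5439, 0.0837, 0.0334]
ee_rot: [3.141, -0.047, -0.002]
force: [-3.4, -0.3, 6.5]
width: 0.322
gripper_force: 20.0
```

move_arm(series=[[0.001, 0, 0, 0, 0, 0], [0.002, 0, 0, 0, 0, 0], [0.002, 0, 0, 0, 0, 0]])

```text
clock: 7.0
position: [0.5455, 0.0838, 0.0334]
ee_rot: [3.141, -0.047, -0.002]
force: [-2.8, 1.1, 5.1]
width: 0.324
gripper_force: 20.0
```

move_arm(series=[[0.0007, 0, 0.0002, 0, 0, 0], [0.0013, 0, 0.0002, 0, 0, 0], [0.0013, 0, 0.0002, 0, 0, 0]])

```text
clock: 7.3
position: [0.5472, 0.0837, 0.0335]
ee_rot: [3.141, -0.048, 0.0]
force: [-1.6, -0.2, 1.1]
width: 0.323
gripper_force: 20.0
```

move_arm(series=[[0.0007, 0, 0, 0, 0, 0], [0.0013, 0, 0, 0, 0, 0], [0.0013, 0, 0, 0, 0, 0]])

```text
clock: 7.6
position: [0.5477, 0.0837, 0.0334]
ee_rot: [3.141, -0.047, -0.001]
force: [-2.6, 0.1, 1.9]
width: 0.322
gripper_force: 20.0
```

move_arm(series=[[0.0007, 0, 0, 0, 0, 0], [0.0007, 0, 0, 0, 0, 0], [0.0007, 0, 0, 0, 0, 0]])

```text
clock: 7.9
position: [0.5478, 0.0837, 0.0334]
ee_rot: [3.141, -0.047, -0.002]
force: [-4.9, 0.0, 4.3]
width: 0.328
gripper_force: 20.0
```

Run:
```python
from h import *
s=readout.observe();print(s["position"],s["force"],s["ft_torque"])
shot("wrist","w5");crop("w5",190,120,350,230,"c5")
```

```text
[0.54780916 0.08372836 0.03342527] [-4.86473313  0.04288222  4.26320294] [-0.03084749  1.28571367  0.03297491]
scale 5.0
```

View pics/c5.png

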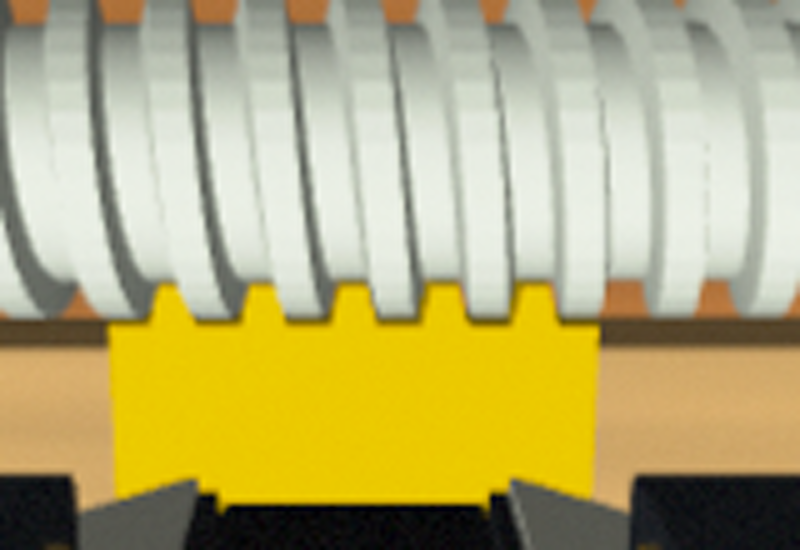

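The teeth are seated between the turns, with no gap at the roots. I'll press a little more and hold.

move_arm(series=[[0.0003, 0, 0.0002, 0, 0, 0], [0.0005, 0, 0.0002, 0, 0, 0], [0.0005, 0, 0.0002, 0, 0, 0], [0.0005, 0, 0.0002, 0, 0, 0], [0.0005, 0, 0.0002, 0, 0, 0]])

```text
clock: 8.45
position: [0.5478, 0.0837, 0.0334]
ee_rot: [3.141, -0.047, -0.003]
force: [-5.6, -1.0, 4.3]
width: 0.326
gripper_force: 20.0
```

move_arm(series=[[0, 0, 0, 0, 0, 0], [0, 0, 0, 0, 0, 0], [0, 0, 0, 0, 0, 0], [0, 0, 0, 0, 0, 0], [0, 0, 0, 0, 0, 0]])

```text
clock: 8.95
position: [0.5478, 0.0837, 0.0334]
ee_rot: [3.141, -0.047, -0.003]
force: [-6.0, 0.8, 3.1]
width: 0.325
gripper_force: 20.0
```

move_arm(series=[[0.0002, 0, 0.0002, 0, 0, 0], [0.0004, 0, 0.0002, 0, 0, 0], [0.0004, 0, 0.0002, 0, 0, 0], [0.0004, 0, 0.0002, 0, 0, 0], [0.0004, 0, 0.0002, 0, 0, 0]])

```text
clock: 9.45
position: [0.5479, 0.0837, 0.0334]
ee_rot: [3.141, -0.047, -0.004]
force: [-5.9, 0.2, 3.7]
width: 0.323
gripper_force: 20.0
```

move_arm(series=[[0, 0, 0, 0, 0, 0], [0, 0, 0, 0, 0, 0], [0, 0, 0, 0, 0, 0], [0, 0, 0, 0, 0, 0], [0, 0, 0, 0, 0, 0]])

```text
clock: 9.95
position: [0.5479, 0.0837, 0.0334]
ee_rot: [3.141, -0.047, -0.004]
force: [-4.8, 0.7, 3.0]
width: 0.33
gripper_force: 20.0
```

move_arm(series=[[0, 0, 0, 0, 0, 0], [0, 0, 0, 0, 0, 0], [0, 0, 0, 0, 0, 0], [0, 0, 0, 0, 0, 0], [0, 0, 0, 0, 0, 0]])

```text
clock: 10.45
position: [0.5478, 0.0837, 0.0334]
ee_rot: [3.141, -0.047, -0.004]
force: [-6.8, 0.2, 3.5]
width: 0.325
gripper_force: 20.0
```

move_arm(series=[[0, 0, 0, 0, 0, 0], [0, 0, 0, 0, 0, 0], [0, 0, 0, 0, 0, 0], [0, 0, 0, 0, 0, 0], [0, 0, 0.001, 0, 0, 0]], claw=0.2)

```text
clock: 10.95
position: [0.5494, 0.0837, 0.0346]
ee_rot: [3.141, -0.048, 0.0]
force: [0.3, -0.7, -0.7]
width: 0.599
gripper_force: 0.0
```

move_arm(series=[[0, 0, 0.01, 0, 0, 0], [0, 0, 0.03, 0, 0, 0], [-0.01, 0, 0.08, 0, 0, 0], [-0.03, 0, 0.13, 0, 0, 0], [-0.03, 0, 0.13, 0, 0, 0]])

```text
clock: 11.45
position: [0.5281, 0.0846, 0.1371]
ee_rot: [-3.139, 0.047, -0.011]
force: [0.5, 0.8, 0.1]
width: 0.603
gripper_force: 0.0
```

Run:
```python
from h import *
s=readout.observe();print(s["position"],s["force"])
shot("wrist","w6");crop("w6",140,30,380,210,"c6")
P=leaf("w6",(262,150),.030);print(cv2.minAreaRect((P*1000).astype(np.float32)))
```

```text
[0.52810311 0.08464587 0.13712095] [0.52529993 0.7916742  0.07419516]
scale 3.3333333333333335
((556.7632446289062, 83.48323059082031), (55.34571838378906, 46.12874221801758), 88.37014770507812)
```

View pics/c6.png

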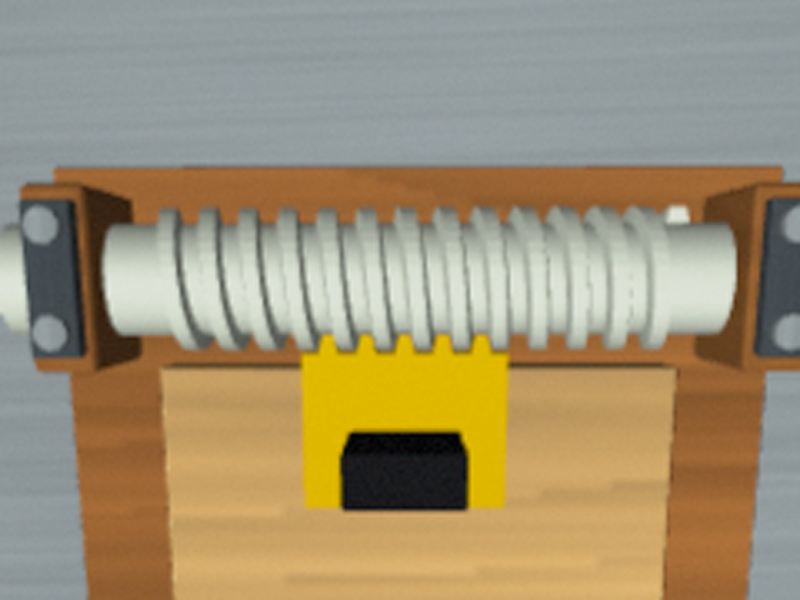

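The leaf sits square (−1.6°, the same as the spindle) with its teeth home at (405,340), and the gripper is clear.

```bash
python3 -c "
from cell import ticket;print(ticket.sign_off())"
```

```text
the job is handed in; nothing more can be done
None
```

The middle-sized yellow leaf is seated home in the thread, flat on the ledge and square to the spindle; it was held there for about 2.5 s at 5–7 N measured at the wrist (some of it ledge friction), then released, and the job is handed in.

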